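# Put the hole saws back on their board in order of size

### The job

Put the four steel hole saws away on their wooden storage board in order of size, the smallest on the thinnest spigot and so on up to the largest on the thickest. Slip each one over its spigot teeth down, all the way, so that all four stand flat on the board, and leave the roll of black tape where it lies.

Things in the scene. Friction and masses are not known exactly. Their poses are not given: they have to be found in the camera images.
- saw_32_mid (a point): centre of the smallest of four plain steel hole saws: an upside-down cup, 32 mm outside diameter, 48 mm tall, wall 3 mm, open below, flat back on top with a 15 mm hole. Starts standing on its teeth; this point is on its axis, 24 mm above what it stands on; z = axis, up. Take it from above by its outside; along the robot's y only listed things come within 30 mm of its side.
- saw_40_mid (a point): centre of the second smallest of four plain steel hole saws: an upside-down cup, 40 mm outside diameter, 48 mm tall, wall 3 mm, open below, flat back on top with a 15 mm hole. Starts standing on its teeth; this point is on its axis, 24 mm above what it stands on; z = axis, up. Take it from above by its outside; along the robot's y only listed things come within 30 mm of its side.
- saw_51_mid (a point): centre of the second largest of four plain steel hole saws: an upside-down cup, 51 mm outside diameter, 48 mm tall, wall 3 mm, open below, flat back on top with a 15 mm hole. Starts standing on its teeth; this point is on its axis, 24 mm above what it stands on; z = axis, up. Take it from above by its outside; along the robot's y only listed things come within 30 mm of its side.
- saw_60_mid (a point): centre of the largest of four plain steel hole saws: an upside-down cup, 60 mm outside diameter, 48 mm tall, wall 3 mm, open below, flat back on top with a 15 mm hole. Starts standing on its teeth; this point is on its axis, 24 mm above what it stands on; z = axis, up. Take it from above by its outside; along the robot's y only listed things come within 30 mm of its side.
- seat_32 (a point): foot of the black plastic spigot for the 32 mm saw, on its axis at the board's top face (18 mm above the trolley top); z up, x along the row to the thicker spigots. Spigot 20 mm thick for its lowest 6 mm, tapering to 6 mm at 30 mm above the board. Its saw slips over with about 2 mm play all round and stands on the board, its centre 24 mm above this point.
- seat_40 (a point): foot of the black plastic spigot for the 40 mm saw, on its axis at the board's top face (18 mm above the trolley top); z up, x along the row to the thicker spigots. Spigot 28 mm thick for its lowest 6 mm, tapering to 12 mm at 30 mm above the board. Its saw slips over with about 2 mm play all round and stands on the board, its centre 24 mm above this point.
- seat_51 (a point): foot of the black plastic spigot for the 51 mm saw, on its axis at the board's top face (18 mm above the trolley top); z up, x along the row to the thicker spigots. Spigot 39 mm thick for its lowest 6 mm, tapering to 20 mm at 30 mm above the board. Its saw slips over with about 2 mm play all round and stands on the board, its centre 24 mm above this point.
- seat_60 (a point): foot of the black plastic spigot for the 60 mm saw, on its axis at the board's top face (18 mm above the trolley top); z up, x along the row to the thicker spigots. Spigot 48 mm thick for its lowest 6 mm, tapering to 28 mm at 30 mm above the board. Its saw slips over with about 2 mm play all round and stands on the board, its centre 24 mm above this point.
- board: storage board: plywood, 272 x 84 x 18 mm, fixed to the trolley top, with four tapered black plastic spigots in one row along it (spacing 57, 67, 77 mm from thinnest to thickest). Origin: centre of its underside; x along the row towards the thick end, z up. It may lie turned any way round.
- tape_mid (a point): centre of a loose black roll of insulating tape lying flat, 68 mm in diameter, 19 mm high, with a pale core round a hole; not part of the job, it stays where it is. This point is half-way up.
There are look-alikes about, which are no part of the job. What is shaped like the part that bears saw_32_mid but orange, pink or turquoise is not meant.

How it is judged (in metres and radians):
At the end, for the whole second after the job is handed in: Each hole saw is over the spigot of its own size (axes within 8 mm), upright within 0.12 rad, standing on the board (its centre 20 to 28 mm above the board's top) and at rest (horizontal distance between saw_32_mid and seat_32 below 0.008 m and z of saw_32_mid in the frame of seat_32 between 0.02 and 0.028 m and angle between each of saw_32_mid, saw_40_mid, saw_51_mid, saw_60_mid's own z axis and vertical below 0.12 rad and linear speed of each of saw_32, saw_40, saw_51, saw_60 below 0.02 m/s and horizontal distance between saw_40_mid and seat_40 below 0.008 m and z of saw_40_mid in the frame of seat_40 between 0.02 and 0.028 m and horizontal distance between saw_51_mid and seat_51 below 0.008 m and z of saw_51_mid in the frame of seat_51 between 0.02 and 0.028 m and horizontal distance between saw_60_mid and seat_60 below 0.008 m and z of saw_60_mid in the frame of seat_60 between 0.02 and 0.028 m); the robot touches nothing.
It fails at once if the roll of tape is pushed or carried more than 25 mm from where it lay (distance of tape_mid from where it was at the start of the episode above 0.025 m).
It also fails if it takes over 104 s, if anything falls off the work surface, if the arm or the gripper's body presses on something with over 40 N, if the wrist force passes 120 N, or if a joint passes its speed limit or range.

### The arm

A 6-joint arm with a two-finger parallel gripper is mounted at the origin on a cart in front of the work surface, level with it; the furniture and walls round the work are solid. World frame = base frame: x ahead of the robot, y to its left, z up, the work surface at z = 0. Lengths are in mm, angles in rad, forces in N, time in s.
With the tool pointing down it reaches from about 400 to 925 mm from the base axis. Payload 12.5 kg.
Tool frame: the origin (TCP) lies at the very end of the fingers, on their centre line; the grasp point (between the pads) lies 19 mm behind it; z points along the fingers, y is the line along which they close (so a half turn about z gives the same grasp; the last joint's range is limited). The gripper opens to 95 mm and grips with 3 to 60 N. Pads are 20 mm wide; open, the fingers measure 119 mm over their backs; the gripper's body (75 mm by 180 mm) begins 59 mm behind the grasp point.
Start: joints at [-1.331, 0.491, 1.559, -0, 1.092, -0.106], TCP at [211.867, -588.013, 214.661] pointing down, gripper open.
Joint ranges: [-3.1, 3.1], [-0.84, 2.19], [0.05, 2.79], [-1.13, 4.28], [0.06, 2.93], [-2.69, 2.69]. Speed limits (rad/s): [2.22, 2.22, 2.79, 3.14, 3.14, 3.14].

### API

Orientations are given as [roll, pitch, yaw] about the fixed x, y, z axes, in that order (R = Rz(yaw) Ry(pitch) Rx(roll)).
In Python, from workcell import manip gives the robot as it stands.
- The arm moves only by the tool drive_tool, never from a script. Its argument "plan" is a list that holds one entry, the list of rows, each a list of 7 numbers: the closure in counts, from 0 (fully open) to 255 (shut), then the shift along the world's x, y, z in mm, then the turn, a rotation vector about the world's x, y, z in degrees. A call has 1 to 8 rows; each row is the pose to reach, as a shift and turn from the pose commanded when the call began; what a row does not reach only later rows make up. A row lasts 1/8 s, in which the tool goes at most 62.5 mm and 10.7 degrees, less where a joint would pass 70% of its speed; a pose out of reach is approached as far as the arm can. A call with a gripper value outside its range is refused whole. The fingers move at their own pace and stop on an object; "grip_force" is the grip in N (left out, the last holds). Time passes only in rows, so rows that repeat a pose let the fingers close. It gives the time, the measured TCP pose, the force, the opening and the grip force at its end, in the units of the state.
- manip.get_obs(): the state, without advancing time (a new reading comes with each control period).
- manip.get_image(name): name is "scene" or "top" or "wrist"; returns the picture (384x512x3 uint8, red, green, blue); there is no depth.
- manip.camera_params(name): a dict with "K" (3x3 intrinsics, pixels), "extrinsics" (4x4, takes a point from camera to world coordinates); the wrist camera has in their place "mount" (4x4, takes a point from camera to tool coordinates, whose origin is the TCP and whose axes are the flange's). Camera axes: x right, y up, looking along -z (the intrinsics and any distortion apply to the point x, -y, -z); pixel columns grow to the right and rows downward; lengths in mm; the calibration is good to about 2 mm. A picture is of the moment at which its call begins: read the wrist's pose just before it. camera_params takes no time and is no camera call.
- manip.finish_job(): hands the job in; it is judged then, once.
The state is a dict: "time_s": time; "q": joint angles; "qd": joint speeds; "effort": joint torques, N m; "tool_pos": TCP position; "ee_rot": TCP orientation; "force": force on the tool from outside, world axes, zero at the start; "wrist_torque": the same for the moment, N m; "finger_gap": finger opening in mm; "grip_force": force on a finger pad.
Only numpy, scipy, OpenCV 4.12 (cv2) and the standard library are available. Lean on these libraries where they do the work, as an engineer would, in place of code of your own. Each camera call takes 0.05 s, during which the arm holds its last target. There are 200 camera calls.

## Working session

There is one attempt and no reset: what is moved stays moved. The work goes in short steps, Python scripts to look and compute and a tool call to move; the robot and the scene stay as the last step left them, time stands still between calls to the robot, and variables do not carry over. Pictures are saved under pics/ and viewed, at most 14 in all, crops included, and the job is handed in when it is done.

Besides the shell and the picture viewer there is one more tool, called after ">>>" by a JSON object that holds its "op" and its "data". drive_tool: Moves the arm, as the interface text tells. Its arguments: {"type":"object","properties":{"plan":{"type":"array","items":{"type":"array","items":{"type":"array","items":{"type":"number"}}}},"grip_force":{"type":"number"}},"required":["plan"]}

```bash
mkdir -p pics; ls; python3 - <<'E'
from workcell import manip
import cv2,numpy as np
for n in ["scene","top","wrist"]:
    im=manip.get_image(n); cv2.imwrite(f"pics/{n}0.png",im[:,:,::-1])
    p=manip.camera_params(n); print(n,{k:np.round(v,3).tolist() if not isinstance(v,str) else v for k,v in p.items()})
o=manip.get_obs(); print(o)
a=cv2.imread("pics/top0.png"); cv2.imwrite("pics/top0b.png",cv2.resize(a,(800,600)))
E
```

```text
pics
scene {'K': [[403.952, 0.0, 264.488], [0.0, 403.952, 188.778], [0.0, 0.0, 1.0]], 'extrinsics': [[-0.81, 0.439, -0.389, 199.038], [-0.586, -0.589, 0.557, 506.484], [0.016, 0.679, 0.734, 666.291], [0.0, 0.0, 0.0, 1.0]]}
top {'K': [[375.179, 0.0, 254.191], [0.0, 375.179, 193.419], [0.0, 0.0, 1.0]], 'extrinsics': [[0.022, 0.99, -0.14, 382.252], [-1.0, 0.023, 0.006, 9.689], [0.009, 0.14, 0.99, 997.03], [0.0, 0.0, 0.0, 1.0]]}
wrist {'K': [[338.658, 0.0, 260.196], [0.0, 338.658, 195.959], [0.0, 0.0, 1.0]], 'mount': [[0.001, 0.955, 0.295, 84.529], [1.0, -0.001, 0.001, 0.101], [0.001, 0.295, -0.955, -169.824], [0.0, 0.0, 0.0, 1.0]]}
{'time_s': 0.15, 'q': array([-1.33060562e+00,  4.91425509e-01,  1.55928104e+00,  2.71247862e-06,
        1.09169818e+00, -1.05614638e-01]), 'qd': array([ 0.00124342, -0.00404601, -0.00196435,  0.0006564 , -0.00119781,
       -0.001539  ]), 'effort': array([-3.12772054e-04, -6.12898278e+01, -2.58278453e+01,  6.92525343e-02,
        4.72985313e-02, -7.29022986e-05]), 'tool_pos': array([ 211.82115339, -587.83859938,  214.20303358]), 'ee_rot': array([-3.14078536e+00, -8.79998794e-05,  3.45804061e-01]), 'force': array([0.100156  , 0.37534504, 0.5636096 ]), 'wrist_torque': array([-0.00690368, -0.03834518,  0.01360059]), 'grip_force': 0.0, 'finger_gap': 95.65829404329362}
```

View pics/top0b.png

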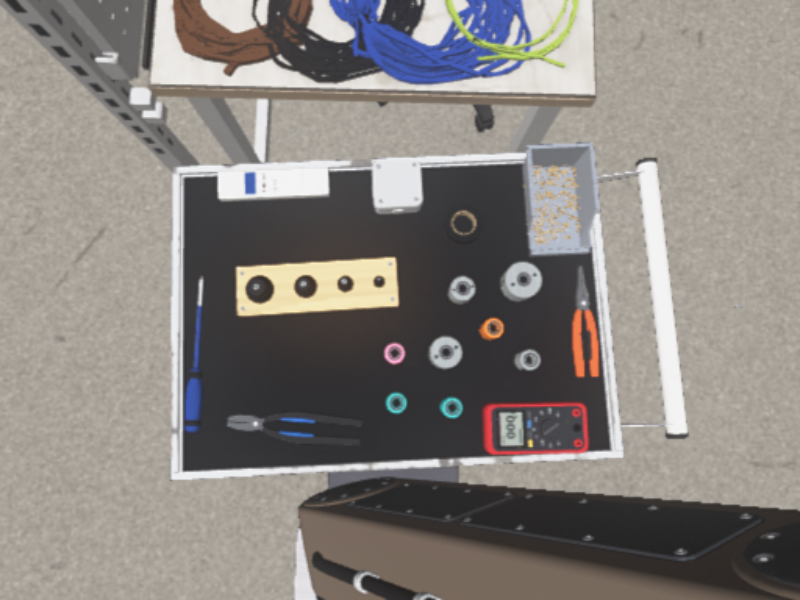

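View pics/scene0.png

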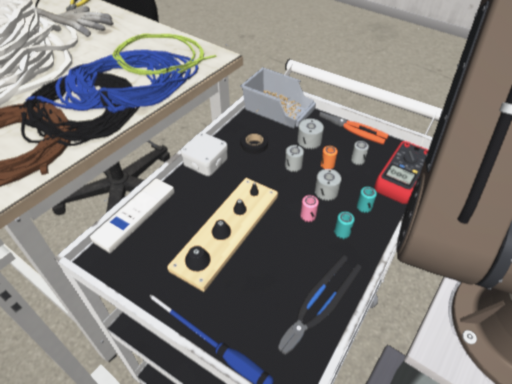

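```bash
cat > h.py <<'E'
import numpy as np,cv2
from workcell import manip
from scipy.spatial.transform import Rotation as R
def cam(n,obs=None):
    p=manip.camera_params(n); K=np.array(p['K'])
    if 'extrinsics' in p: T=np.array(p['extrinsics'])
    else:
        W=np.eye(4); W[:3,:3]=R.from_euler('xyz',obs['ee_rot']).as_matrix(); W[:3,3]=obs['tool_pos']; T=W@np.array(p['mount'])
    return K,T
def ray(c,uv):
    K,T=c; d=np.array([(uv[0]-K[0,2])/K[0,0],-(uv[1]-K[1,2])/K[1,1],-1.]); d=T[:3,:3]@d
    return T[:3,3],d/np.linalg.norm(d)
def onz(c,uv,z):
    o,d=ray(c,uv); return o+d*(z-o[2])/d[2]
def tri(rs):
    A=0;b=0
    for o,d in rs:
        P=np.eye(3)-np.outer(d,d); A=A+P; b=b+P@o
    x=np.linalg.solve(A,b); return x,[np.linalg.norm(np.cross(x-o,d)) for o,d in rs]
def proj(c,X):
    K,T=c; q=T[:3,:3].T@(np.array(X)-T[:3,3]); return np.array([K[0,2]+K[0,0]*q[0]/-q[2],K[1,2]+K[1,1]*-q[1]/-q[2]])
E
python3 - <<'E'
from h import *
t=cv2.imread("pics/top0.png")[155:270,145:365]; s=cv2.imread("pics/scene0.png")[105:295,160:380]
a=cv2.resize(t,None,fx=3.6,fy=3.6,interpolation=cv2.INTER_CUBIC);print(a.shape);cv2.imwrite("pics/t1.png",a)
b=cv2.resize(s,None,fx=3.1,fy=3.1,interpolation=cv2.INTER_CUBIC);print(b.shape);cv2.imwrite("pics/s1.png",b)
# tops: gray bright blobs
for n in("top","scene"):
    im=cv2.imread(f"pics/{n}0.png"); hsv=cv2.cvtColor(im,cv2.COLOR_BGR2HSV)
    m=((hsv[...,1]<40)&(hsv[...,2]>95)).astype(np.uint8)
    N,L,S,C=cv2.connectedComponentsWithStats(m)
    for i in range(1,N):
        if 60<S[i,4]<900: print(n,S[i],C[i].round(1))
E
```

```text
(414, 792, 3)
(589, 682, 3)
top [128   0  45  21 676] [151.5   8.1]
top [196   0  31  28 525] [210.   14.6]
top [263   0  28  29 520] [276.4  14.2]
top [334   0  27  26 452] [345.8   9.4]
top [339   0  27  33 175] [355.5  18. ]
top [322  10  11  19 101] [328.1  19.8]
top [320 167  27  26 507] [333.3 179.6]
top [369 170   8  29 157] [372.1 186.6]
top [126 177   4  19  61] [127.8 186.8]
top [287 177  18  17 220] [295.  185.1]
top [274 215  22  21 339] [284.7 225.1]
top [329 224  17  13 165] [337.3 230.1]
top [319 263  16  23 332] [326.8 274.1]
top [146 266  23  10 182] [156.8 270.2]
top [226 365  17  15 103] [231.5 371.1]
scene [120  38  72  23 782] [160.5  45.9]
scene [103  68  48  19 407] [129.6  76.8]
scene [499 102  13  13 124] [505.8 107.8]
scene [ 56 107  50  15 432] [ 82.2 114. ]
scene [  0 123  38  37 876] [ 13.4 141.7]
scene [ 24 125  20  16 212] [ 32.1 133.4]
scene [352 141  17  24 299] [359.3 152.1]
scene [386 165  29  19 312] [400.1 174.2]
scene [315 169  27  32 646] [327.5 183.9]
scene [150 295  21  18 121] [160.1 303.1]
scene [279 321  28  32 458] [291.9 336.7]
scene [462 329  16  16 187] [469.2 336.8]
```

View pics/t1.png

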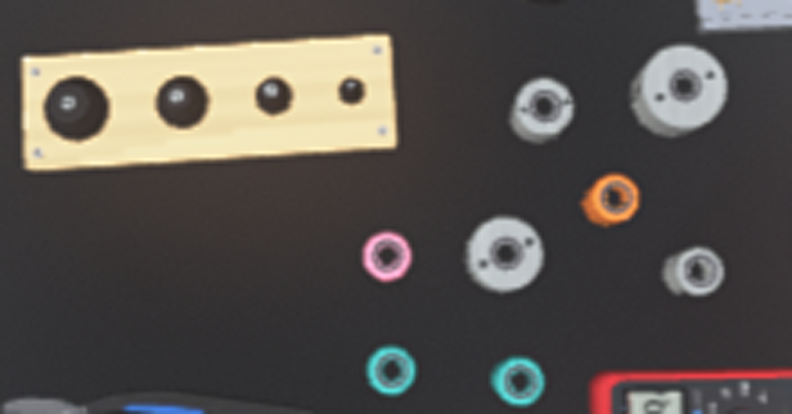

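View pics/s1.png

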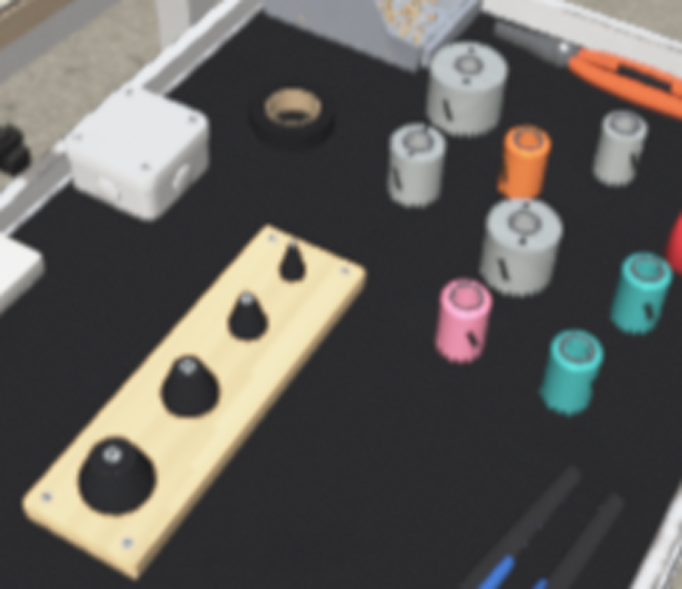

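```bash
python3 - <<'E'
from h import *
ct,cs=cam("top"),cam("scene")
T=dict(s60=(684,86),s51=(506,254),s40=(545,106),s32=(698,272),c1=(22,57),c2=(389,36),c3=(397,147),c4=(27,170))
S=dict(s60=(469,66),s51=(525,223),s40=(420,140),s32=(625,124),c1=(24,503),c2=(268,226),c3=(365,271),c4=(136,578))
for k in T:
    t=(np.array(T[k])+.5)/3.6-.5+[145,155]; s=(np.array(S[k])+.5)/3.1-.5+[160,105]
    x,e=tri([ray(ct,t),ray(cs,s)]); print(k,x.round(1),np.round(e,1),"top@48/18",onz(ct,t,48 if k[0]=='s' else 18).round(1))
for k,p in dict(p60=(76,107),p51=(182,101),p40=(273,95),p32=(351,91),tape=(None,None)).items():
    if p[0]: t=(np.array(p)+.5)/3.6-.5+[145,155]; print(k,onz(ct,t,24).round(1))
print(onz(ct,(463/1.5625,222/1.5625),19))
E
```

```text
s60 [ 559.8 -202.8   45.4] [0.5 0.5] top@48/18 [ 559.7 -202.1   48. ]
s51 [436.8 -76.3  46.3] [0.3 0.3] top@48/18 [437. -76.  48.]
s40 [ 542.  -103.    48.1] [0.9 0.9] top@48/18 [ 542.9 -102.7   48. ]
s32 [ 427.3 -210.8   48.4] [0.1 0.1] top@48/18 [ 427.4 -210.9   48. ]
c1 [575.  279.9  13.4] [1.5 1.5] top@48/18 [575.4 279.5  18. ]
c2 [597.7   9.3  15.1] [0.7 0.7] top@48/18 [597.7   9.6  18. ]
c3 [515.9   2.   13.4] [0.3 0.3] top@48/18 [515.    1.9  18. ]
c4 [492.1 273.9   3.5] [1.5 1.5] top@48/18 [491.8 270.8  18. ]
p60 [538.1 236.4  24. ]
p51 [544.4 159.5  24. ]
p40 [550.4  93.3  24. ]
p32 [554.7  36.5  24. ]
[ 662.22310318 -106.15087206   19.        ]
```

Candidates for saw_32 in the top crop: grey (698,272), orange (612,198), pink (387,257) and turquoise (392,370) and (519,381). I choose the grey one because it's plain steel. The other three steel saws are 60 at (684,86), 51 at (506,254) and 40 at (545,106). Triangulated tops are at about 48 mm, as they should be. Next I'll move to a wrist view over the saws.

>>> {"op": "drive_tool", "data": {"plan": [[[0,36,60,0,0,0,9],[0,72,120,0,0,0,18],[0,108,180,0,0,0,27],[0,144,240,0,0,0,36],[0,180,300,0,0,0,45],[0,216,360,0,0,0,54],[0,252,420,0,0,0,62],[0,288,478,0,0,0,70.2]]]}}

```text
time_s: 1.15
tool_pos: [470.3, -157.7, 214.7]
ee_rot: [3.141, 0.0, 1.576]
force: [0.4, -0.4, -0.7]
finger_gap: 95.2
grip_force: 0.0
```

>>> {"op": "drive_tool", "data": {"plan": [[[0,0,0,0,0,0,0],[0,0,0,0,0,0,0]]]}}

```text
time_s: 1.4
tool_pos: [469.4, -159.6, 214.5]
ee_rot: [-3.141, 0.0, 1.571]
force: [0.2, 0.6, -0.3]
finger_gap: 95.3
grip_force: 0.0
```

```bash
python3 - <<'E'
from h import *
o=manip.get_obs(); im=manip.get_image("wrist"); cv2.imwrite("pics/w1.png",im[:,:,::-1]); np.save("w1.npy",np.r_[o['tool_pos'],o['ee_rot']])
print(o['time_s'],o['tool_pos'],o['ee_rot'],o['q'])
c=cam("wrist",o)
for X in [(560,-202,48),(437,-76,48),(542,-103,48),(427,-211,48)]: print(proj(c,X).round(1))
a=cv2.imread("pics/w1.png"); cv2.imwrite("pics/w1b.png",cv2.resize(a,(800,600),interpolation=cv2.INTER_CUBIC))
E
```

```text
1.4 [ 469.40959943 -159.59060347  214.53284531] [-3.14128876e+00  4.88331951e-05  1.57094989e+00] [-4.60934827e-01  3.08399756e-01  1.86805121e+00 -2.17621709e-04
  9.65392134e-01 -4.60964512e-01]
[345.1 216.7]
[225.5  92.1]
[334.2 121.2]
[219.8 224.5]
```

View pics/w1b.png

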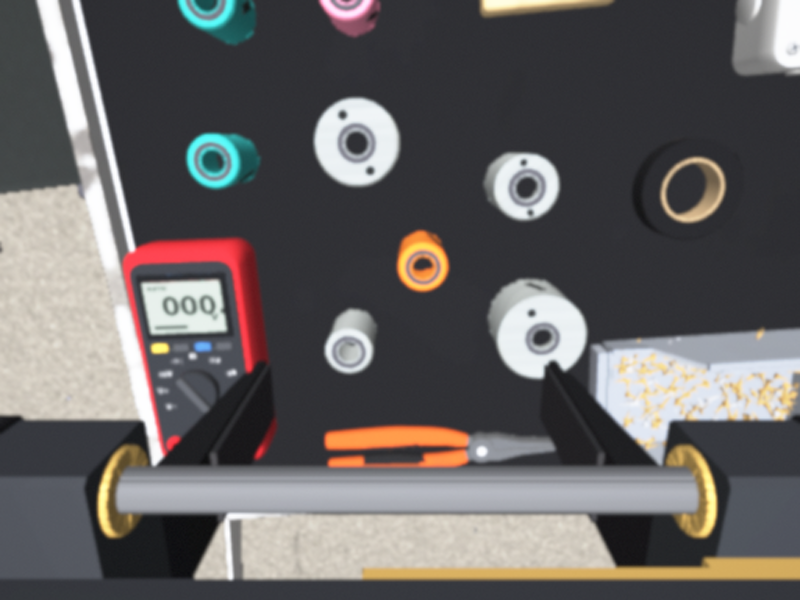

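The saws show at 60 (541,337), 51 (356,143), 40 (526,187) and 32 (348,351) in the wrist view, which agrees with the triangulation to about 2 mm. The bin sits next to saw 60 along x, so I'll grip that one along y. Next is the board, from two wrist positions.

>>> {"op": "drive_tool", "data": {"plan": [[[0,15,60,0,0,0,0],[0,30,120,0,0,0,0],[0,45,180,0,0,0,0],[0,60,220,0,0,0,0],[0,77,250,0,0,0,0],[0,77,250,0,0,0,0],[0,77,250,0,0,0,0]]]}}

```text
time_s: 2.33
tool_pos: [546.2, 88.9, 214.4]
ee_rot: [-3.141, 0.0, 1.569]
force: [-0.0, -0.1, -0.3]
finger_gap: 95.0
grip_force: 0.0
```

```bash
python3 - <<'E'
from h import *
o=manip.get_obs(); im=manip.get_image("wrist"); cv2.imwrite("pics/w2.png",im[:,:,::-1]); np.save("w2.npy",np.r_[o['tool_pos'],o['ee_rot']])
E
```

>>> {"op": "drive_tool", "data": {"plan": [[[0,0,40,0,0,0,0],[0,0,80,0,0,0,0],[0,0,120,0,0,0,0],[0,0,120,0,0,0,0],[0,0,120,0,0,0,0]]]}}

```text
time_s: 3.0
tool_pos: [546.5, 209.1, 214.7]
ee_rot: [-3.141, 0.0, 1.57]
force: [0.1, -0.4, -0.1]
finger_gap: 95.1
grip_force: 0.0
```

```bash
python3 - <<'E'
from h import *
o=manip.get_obs(); im=manip.get_image("wrist"); cv2.imwrite("pics/w3.png",im[:,:,::-1]); np.save("w3.npy",np.r_[o['tool_pos'],o['ee_rot']])
print(o['time_s'],o['tool_pos'])
a=cv2.imread("pics/w2.png"); b=cv2.imread("pics/w3.png")
for n,i in(("w2",a),("w3",b)):
    hsv=cv2.cvtColor(i,cv2.COLOR_BGR2HSV); w=cv2.inRange(hsv,(12,30,120),(40,150,255))
    N,L,S,C=cv2.connectedComponentsWithStats(w); k=1+S[1:,4].argmax(); print(n,S[k])
    hull=cv2.convexHull(np.argwhere(L==k)[:,::-1].astype(np.int32)); m=np.zeros_like(w); cv2.fillConvexPoly(m,hull,255)
    d=((m>0)&(i.max(2)<100)).astype(np.uint8)
    N,L,S,C=cv2.connectedComponentsWithStats(d)
    for j in range(1,N):
        if S[j,4]>40: print(S[j],C[j].round(1))
cv2.imwrite("pics/w23.png",np.hstack([cv2.resize(x,(400,300)) for x in (a,b)]))
cv2.imwrite("pics/w3b.png",cv2.resize(b,(800,600),interpolation=cv2.INTER_CUBIC))
cv2.imwrite("pics/w2b.png",cv2.resize(a,(800,600),interpolation=cv2.INTER_CUBIC))
E
```

```text
3.0 [546.52169572 209.07707643 214.66688734]
w2 [  206     0   101   242 15561]
[ 228    0   48   48 1783] [251.5  22.7]
[242  86  35  37 926] [258.9 103.6]
[253 156  24  23 359] [264.5 166. ]
[262 209  15  15 186] [268.9 215.8]
w3 [  210   103    92   196 11601]
[ 231  125   43   43 1346] [252.3 145.4]
[243 198  32  31 716] [258.8 212.1]
[254 256  21  21 342] [264.  265.3]
```

View pics/w3b.png

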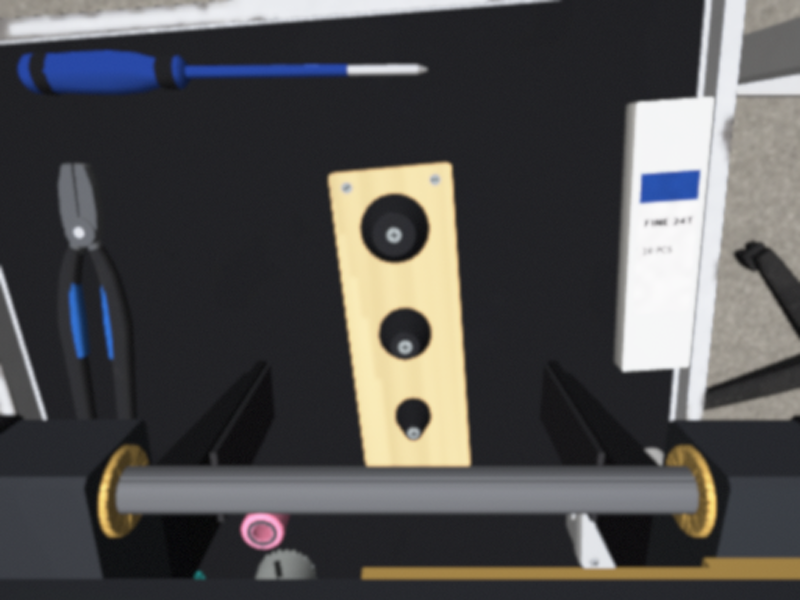

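View pics/w2b.png

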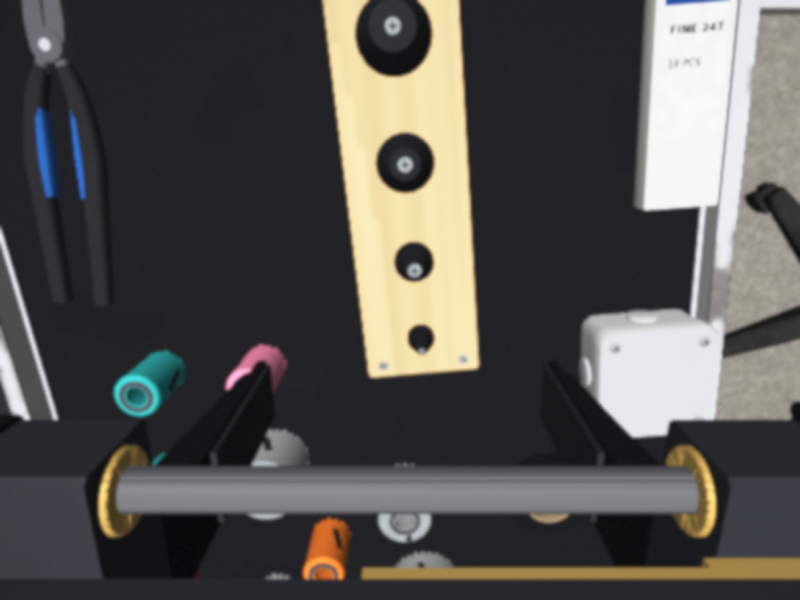

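Each spigot shows its bright tip screw: first view 60 (392,26), 51 (404,164), 40 (414,270), 32 (421,350); second view 60 (393,235), 51 (404,347), 40 (413,433). I'll triangulate them.

```bash
python3 - <<'E'
from h import *
def c(n):
    v=np.load(n+".npy"); return cam("wrist",dict(tool_pos=v[:3],ee_rot=v[3:]))
c1,c2,c3=c("w1"),c("w2"),c("w3"); px=lambda p:(np.array(p)+.5)/1.5625-.5
A={60:(392,26),51:(404,164),40:(414,270),32:(421,350)}; B={60:(393,235),51:(404,347),40:(413,433)}
P={}
for k in A:
    if k in B: print(k,[np.round(v,1) for v in tri([ray(c2,px(A[k])),ray(c3,px(B[k]))])])
    P[k]=(onz(c2,px(A[k]),48)+(onz(c3,px(B[k]),48) if k in B else onz(c2,px(A[k]),48)))/2
    print(k,onz(c2,px(A[k]),48).round(1),onz(c3,px(B[k]),48).round(1) if k in B else '')
ct=cam("top")
for k,p,z in((60,(541,337),48),(51,(356,143),48),(40,(526,187),48),(32,(348,351),48)): print("saw",k,onz(c1,px(p),z).round(1))
# line fit with known spacing
s=np.array([0,57,124,201.]); X=np.array([P[k][:2] for k in(32,40,51,60)])
M=np.c_[np.ones(4),s]; co,_,_,_=np.linalg.lstsq(M,X,rcond=None); print(co,np.linalg.norm(co[1]),(M@co).round(1),(X-M@co).round(1))
E
```

```text
60 [array([538.4, 237.1,  47.6]), array([0.1, 0.1])]
60 [538.5 237.1  48. ] [538.4 237.2  48. ]
51 [array([545.2, 160.9,  48.8]), array([0.1, 0.1])]
51 [545.1 160.8  48. ] [545.2 160.5  48. ]
40 [array([551.5,  94. ,  47.4]), array([0.1, 0.1])]
40 [551.5  94.1  48. ] [551.6  94.3  48. ]
32 [556.4  38.2  48. ] 
saw 60 [ 560.9 -200.7   48. ]
saw 51 [439.1 -75.3  48. ]
saw 40 [ 544.1 -101.4   48. ]
saw 32 [ 429.9 -211.    48. ]
[[ 5.56498317e+02  3.80368318e+01]
 [-9.00823798e-02  9.89888680e-01]] 0.993979091378923 [[556.5  38. ]
 [551.4  94.5]
 [545.3 160.8]
 [538.4 237. ]] [[-0.1  0.2]
 [ 0.2 -0.2]
 [-0.1 -0.1]
 [ 0.   0.1]]
```

Seat tips measure z 47–49, the spacing fits, and all are within reach. I'll start with saw 51.

>>> {"op": "drive_tool", "data": {"plan": [[[0,-20,-52,-10,0,0,0],[0,-40,-104,-30,0,0,0],[0,-60,-156,-50,0,0,0],[0,-80,-208,-70,0,0,0],[0,-98,-260,-85,0,0,0],[0,-107.5,-284.4,-95,0,0,0],[0,-107.5,-284.4,-120,0,0,0],[0,-107.5,-284.4,-120,0,0,0]]]}}

```text
time_s: 4.05
tool_pos: [438.0, -75.0, 94.0]
ee_rot: [-3.139, -0.001, 1.569]
force: [0.4, -0.2, 0.2]
finger_gap: 95.4
grip_force: 0.0
```

```bash
cat > look.py <<'E'
import sys
from h import *
o=manip.get_obs(); im=manip.get_image("wrist")[:,:,::-1]; n=sys.argv[1]
c=cam("wrist",o); print(o['time_s'],o['tool_pos'].round(1),o['ee_rot'].round(4))
cv2.imwrite(f"pics/{n}.png",im)
for a in sys.argv[2:]:   # predicted point x,y,z -> refine saw-top disc (bright grey blob) near it
    X=np.array([float(v) for v in a.split(',')]); u=proj(c,X); print("pred px",u.round(1))
    hsv=cv2.cvtColor(im.copy(),cv2.COLOR_BGR2HSV); m=cv2.inRange(hsv,(0,0,140),(180,45,255))
    m=cv2.morphologyEx(m,cv2.MORPH_CLOSE,np.ones((15,15)))
    N,L,S,C=cv2.connectedComponentsWithStats(m)
    for j in range(1,N):
        if S[j,4]>200 and np.linalg.norm(C[j]-u)<60:
            print(S[j],C[j].round(1),"->",onz(c,C[j],X[2]).round(1))
E
python3 look.py w4 439,-75.3,48
```

```text
4.05 [438. -75.  94.] [-3.1393e+00 -7.0000e-04  1.5686e+00]
pred px [260.7 221. ]
[ 224  171   75   83 4577] [260.4 214.2] -> [438.8 -70.3  48. ]
```

>>> {"op": "drive_tool", "data": {"plan": [[[0,1,0.5,-30,0,0,0],[0,1,0.5,-55,0,0,0],[0,1,0.5,-75,0,0,0],[0,1,0.5,-79,0,0,0],[255,1,0.5,-79,0,0,0],[255,1,0.5,-79,0,0,0],[255,1,0.5,-79,0,0,0],[255,1,0.5,-79,0,0,0]]], "grip_force": 40}}

```text
time_s: 5.1
tool_pos: [440.2, -73.5, 16.0]
ee_rot: [3.141, 0.0, 1.571]
force: [0.2, -0.3, -0.6]
finger_gap: 60.6
grip_force: 0.0
```

>>> {"op": "drive_tool", "data": {"plan": [[[255,0,0,0,0,0,0],[255,0,0,0,0,0,0],[255,0,0,25,0,0,0],[255,0,0,50,0,0,0],[255,0,0,90,0,0,0],[255,0,0,90,0,0,0]]]}}

```text
time_s: 5.85
tool_pos: [441.0, -73.7, 107.5]
ee_rot: [3.137, 0.001, 1.571]
force: [-0.2, -0.2, -1.7]
finger_gap: 50.6
grip_force: 40.0
```

```bash
python3 look.py w5 439,-75,138; python3 -c "
import cv2;a=cv2.imread('pics/w5.png');cv2.imwrite('pics/w5b.png',a)"
```

```text
5.85 [441.  -73.7 107.5] [3.1374e+00 1.3000e-03 1.5712e+00]
pred px [254.4 282.7]
[  161   203   200   161 12888] [257.6 283.5] -> [440.5 -75.4 138. ]
```

View pics/w5.png

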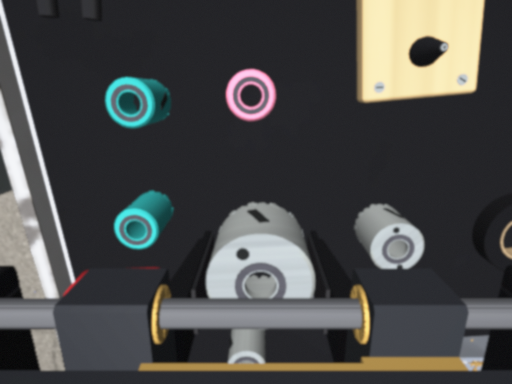

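```bash
cat > rel.py <<'E'
import sys
from h import *
o=manip.get_obs(); c=cam("wrist",o); u=[float(v) for v in sys.argv[1:3]]; dz=float(sys.argv[3])
z=o['tool_pos'][2]+dz; p=onz(c,u,z); print(p.round(1),"minus tcp",(p-o['tool_pos']).round(1),o['tool_pos'].round(1))
E
python3 rel.py 262 286 32
```

```text
[441.9 -75.7 138.2] minus tcp [ 1.6 -2.1 32. ] [440.4 -73.5 106.2]
```

>>> {"op": "drive_tool", "data": {"plan": [[[255,20,45,0,0,0,0],[255,40,90,0,0,0,0],[255,60,135,0,0,0,0],[255,80,180,0,0,0,0],[255,95,220,0,0,0,0],[255,103.5,236.5,0,0,0,0],[255,103.5,236.5,0,0,0,0],[255,103.5,236.5,-15,0,0,0]]]}}

```text
time_s: 6.9
tool_pos: [543.5, 162.1, 90.3]
ee_rot: [3.141, 0.0, 1.57]
force: [-0.4, 0.3, -0.7]
finger_gap: 51.2
grip_force: 40.0
```

>>> {"op": "drive_tool", "data": {"plan": [[[255,0,0,-10,0,0,0],[255,0,0,-20,0,0,0],[255,0,0,-28,0,0,0],[255,0,0,-34,0,0,0],[255,0,0,-38,0,0,0],[255,0,0,-38,0,0,0],[255,0,0,-38,0,0,0]]]}}

```text
time_s: 7.78
tool_pos: [543.7, 163.1, 52.9]
ee_rot: [3.141, -0.0, 1.571]
force: [0.2, 0.2, -1.3]
finger_gap: 51.2
grip_force: 40.0
```

>>> {"op": "drive_tool", "data": {"plan": [[[255,0,0,-5,0,0,0],[255,0,0,-9,0,0,0],[255,0,0,-13,0,0,0],[255,0,0,-15,0,0,0],[255,0,0,-17,0,0,0],[255,0,0,-18,0,0,0],[255,0,0,-18,0,0,0]]]}}

```text
time_s: 8.65
tool_pos: [543.6, 163.1, 34.6]
ee_rot: [3.142, -0.0, 1.571]
force: [0.8, -0.5, -1.7]
finger_gap: 51.3
grip_force: 40.0
```

>>> {"op": "drive_tool", "data": {"plan": [[[255,0,0,-1,0,0,0],[0,0,0,-1,0,0,0],[0,0,0,-1,0,0,0],[0,0,0,-1,0,0,0],[0,0,0,-1,0,0,0],[0,0,0,25,0,0,0],[0,0,0,60,0,0,0],[0,0,0,85,0,0,0]]]}}

```text
time_s: 9.65
tool_pos: [543.7, 163.1, 121.0]
ee_rot: [3.141, -0.0, 1.571]
force: [0.1, -0.3, 0.3]
finger_gap: 95.1
grip_force: 0.0
```

>>> {"op": "drive_tool", "data": {"plan": [[[0,0,-52,0,0,0,0],[0,0,-104,0,0,0,0],[0,0,-156,0,0,0,0],[0,0,-208,0,0,0,0],[0,0,-250,-10,0,0,0],[0,0,-264.5,-20,0,0,0],[0,0,-264.5,-20,0,0,0]]]}}

```text
time_s: 10.52
tool_pos: [543.2, -101.6, 98.9]
ee_rot: [-3.14, -0.001, 1.57]
force: [0.0, 0.1, -0.4]
finger_gap: 95.2
grip_force: 0.0
```

```bash
python3 look.py w6 544,-101.5,48 439,-75.3,48; python3 - <<'E'
import sys; from h import *
im=manip.get_image("top")[:,:,::-1]; a=cv2.resize(im[150:275,140:365],None,fx=3.5,fy=3.5,interpolation=cv2.INTER_CUBIC)
w=cv2.imread("pics/w6.png"); print(a.shape); cv2.imwrite("pics/m6.png",np.hstack([a[:,:350],cv2.resize(w,(450,437))]))
E
```

```text
10.525 [ 543.2 -101.6   98.9] [-3.1402e+00 -6.0000e-04  1.5697e+00]
pred px [260.4 217.9]
[ 233  176   57   68 2887] [260.5 211.2] -> [544.1 -96.5  48. ]
pred px [104.6 181.4]
(438, 788, 3)Traceback (most recent call last):
  File "<stdin>", line 3, in <module>
    return _nx.concatenate(arrs, 1, dtype=dtype, casting=casting)
           ~~~~~~~~~~~~~~~^^^^^^^^^^^^^^^^^^^^^^^^^^^^^^^^^^^^^^^
ValueError: all the input array dimensions except for the concatenation axis must match exactly, but along dimension 0, the array at index 0 has size 438 and the array at index 1 has size 437
```

>>> {"op": "drive_tool", "data": {"plan": [[[0,0,0,-30,0,0,0],[0,0,0,-55,0,0,0],[0,0,0,-75,0,0,0],[0,0,0,-84,0,0,0],[255,0,0,-84,0,0,0],[255,0,0,-84,0,0,0],[255,0,0,-84,0,0,0],[255,0,0,-84,0,0,0]]]}}

```text
time_s: 11.62
tool_pos: [543.7, -101.5, 16.1]
ee_rot: [3.141, 0.0, 1.571]
force: [-0.7, -0.8, -0.3]
finger_gap: 60.5
grip_force: 0.0
```

>>> {"op": "drive_tool", "data": {"plan": [[[255,0,0,0,0,0,0],[255,0,0,0,0,0,0],[255,0,0,0,0,0,0],[255,0,0,25,0,0,0],[255,0,0,60,0,0,0],[255,0,0,95,0,0,0],[255,0,0,95,0,0,0],[255,0,0,95,0,0,0]]]}}

```text
time_s: 12.62
tool_pos: [543.1, -101.3, 109.9]
ee_rot: [-3.141, -0.0, 1.571]
force: [0.4, 0.8, -0.9]
finger_gap: 39.2
grip_force: 40.0
```

```bash
python3 look.py w7 ; python3 - <<'E'
from h import *
w=cv2.imread("pics/w7.png"); im=manip.get_image("top")[:,:,::-1]; a=cv2.resize(im[150:275,140:260],(384,400),interpolation=cv2.INTER_CUBIC)
cv2.imwrite("pics/m7.png",np.hstack([a,cv2.resize(w[200:340,190:336],(416,400),interpolation=cv2.INTER_CUBIC)]))
E
```

```text
12.625 [ 543.1 -101.3  109.9] [-3.1407e+00 -3.0000e-04  1.5710e+00]
```

View pics/m7.png

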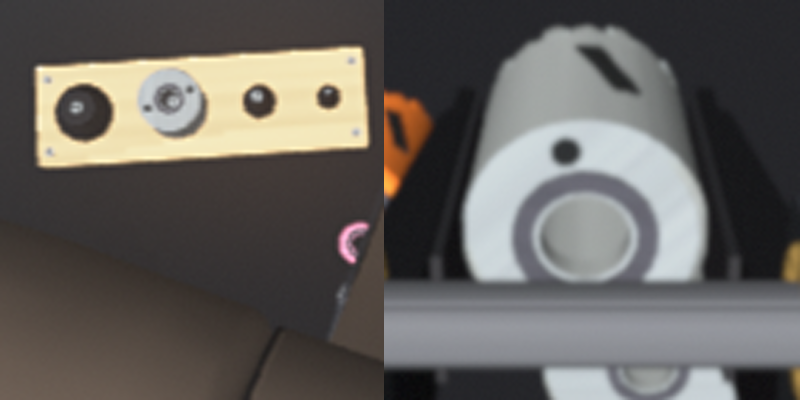

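Saw 51 sits over its spigot at crop (172,103), and saw 40 is held upright with its hole at crop (585,237).

```bash
python3 rel.py 260.5 283 32.5
```

```text
[ 544.  -101.6  141.9] minus tcp [ 1.  -0.3 32.5] [ 543.  -101.3  109.4]
```

>>> {"op": "drive_tool", "data": {"plan": [[[255,1,45,0,0,0,0],[255,3,90,0,0,0,0],[255,5,135,0,0,0,0],[255,6,175,0,0,0,0],[255,7,196,0,0,0,0],[255,7,196,-10,0,0,0],[255,7,196,-25,0,0,0],[255,7,196,-35,0,0,0]]]}}

```text
time_s: 13.72
tool_pos: [550.1, 93.6, 73.9]
ee_rot: [-3.14, 0.0, 1.57]
force: [0.6, 0.2, -1.5]
finger_gap: 39.2
grip_force: 40.0
```

>>> {"op": "drive_tool", "data": {"plan": [[[255,0,0,-8,0,0,0],[255,0,0,-14,0,0,0],[255,0,0,-20,0,0,0],[255,0,0,-24,0,0,0],[255,0,0,-28,0,0,0],[255,0,0,-32,0,0,0],[255,0,0,-32,0,0,0]]]}}

```text
time_s: 14.6
tool_pos: [550.4, 94.6, 43.4]
ee_rot: [-3.141, 0.0, 1.571]
force: [0.3, -0.4, -0.7]
finger_gap: 39.2
grip_force: 40.0
```

Now down to the board, release and rise.

>>> {"op": "drive_tool", "data": {"plan": [[[255,0,0,-3,0,0,0],[255,0,0,-6,0,0,0],[255,0,0,-8,0,0,0],[255,0,0,-9,0,0,0],[255,0,0,-9,0,0,0]]]}}

```text
time_s: 15.22
tool_pos: [550.6, 94.5, 34.6]
ee_rot: [3.142, 0.0, 1.571]
force: [-0.1, -1.0, -0.5]
finger_gap: 39.4
grip_force: 40.0
```

>>> {"op": "drive_tool", "data": {"plan": [[[255,0,0,-0.5,0,0,0],[0,0,0,-0.5,0,0,0],[0,0,0,-0.5,0,0,0],[0,0,0,-0.5,0,0,0],[0,0,0,-0.5,0,0,0],[0,0,0,25,0,0,0],[0,0,0,60,0,0,0],[0,0,0,85,0,0,0]]]}}

```text
time_s: 16.23
tool_pos: [550.7, 94.6, 121.0]
ee_rot: [3.141, -0.0, 1.571]
force: [-0.2, -0.2, -0.1]
finger_gap: 94.9
grip_force: 0.0
```

>>> {"op": "drive_tool", "data": {"plan": [[[0,-20,-50,0,0,0,0],[0,-40,-100,0,0,0,0],[0,-60,-150,0,0,0,0],[0,-80,-200,0,0,0,0],[0,-100,-250,0,0,0,0],[0,-120,-300,-10,0,0,0],[0,-121,-305.5,-20,0,0,0],[0,-121,-305.5,-20,0,0,0]]]}}

```text
time_s: 17.23
tool_pos: [429.3, -210.8, 99.1]
ee_rot: [-3.141, -0.001, 1.57]
force: [-0.4, 0.5, 0.4]
finger_gap: 95.2
grip_force: 0.0
```

```bash
python3 look.py w8 430,-211,48
```

```text
17.225 [ 429.3 -210.8   99.1] [-3.1406e+00 -9.0000e-04  1.5698e+00]
pred px [260.3 218.2]
[ 238  181   46   59 2076] [260.  211.1] -> [ 429.8 -205.8   48. ]
```

>>> {"op": "drive_tool", "data": {"plan": [[[105,0,0,0,0,0,0],[105,0,0,0,0,0,0],[105,0,0,-10,0,0,0],[105,0,0,-20,0,0,0]]]}}

```text
time_s: 17.77
tool_pos: [429.6, -210.7, 79.0]
ee_rot: [3.142, -0.0, 1.571]
force: [-0.6, -0.3, 0.7]
finger_gap: 60.7
grip_force: 0.0
```

>>> {"op": "drive_tool", "data": {"plan": [[[105,0,0,-20,0,0,0],[105,0,0,-45,0,0,0],[105,0,0,-61,0,0,0],[105,0,0,-64,0,0,0],[255,0,0,-64,0,0,0],[255,0,0,-64,0,0,0],[255,0,0,-64,0,0,0],[255,0,0,-64,0,0,0]]]}}

```text
time_s: 18.77
tool_pos: [429.8, -211.1, 16.1]
ee_rot: [3.141, 0.001, 1.571]
force: [-0.2, -0.0, 4.4]
finger_gap: 32.0
grip_force: 40.0
```

>>> {"op": "drive_tool", "data": {"plan": [[[255,0,0,0,0,0,0],[255,0,0,0,0,0,0],[255,0,0,25,0,0,0],[255,0,0,60,0,0,0],[255,0,0,95,0,0,0],[255,0,0,95,0,0,0],[255,0,0,95,0,0,0]]]}}

```text
time_s: 19.65
tool_pos: [429.3, -210.7, 110.1]
ee_rot: [-3.141, -0.0, 1.571]
force: [-0.1, 0.5, -0.7]
finger_gap: 31.9
grip_force: 40.0
```

```bash
python3 look.py w9 ; python3 - <<'E'
from h import *
w=cv2.imread("pics/w9.png"); im=manip.get_image("top")[:,:,::-1]; a=cv2.resize(im[150:275,140:260],(384,400),interpolation=cv2.INTER_CUBIC)
cv2.imwrite("pics/m9.png",np.hstack([a,cv2.resize(w[200:340,190:336],(416,400),interpolation=cv2.INTER_CUBIC)]))
E
```

```text
19.65 [ 429.3 -210.7  110.1] [-3.1412e+00 -3.0000e-04  1.5710e+00]
```

View pics/m9.png

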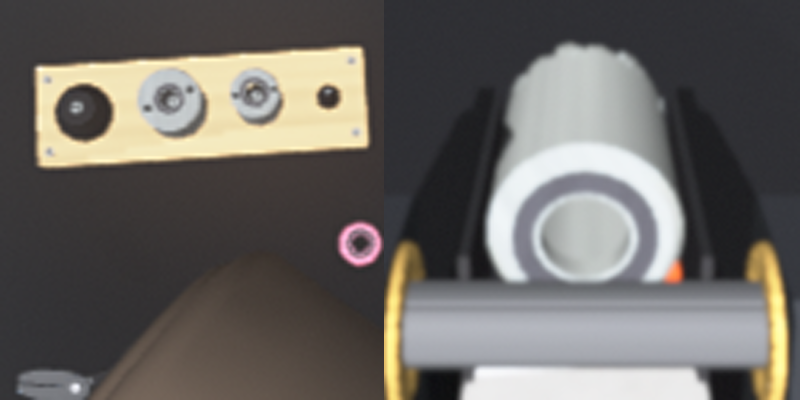

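Saws 51 and 40 are seated. Saw 32 is held upright with its hole at crop (585,237), the same offset as before. Carrying it to its seat.

>>> {"op": "drive_tool", "data": {"plan": [[[255,20,40,0,0,0,0],[255,42,84,0,0,0,0],[255,65,130,0,0,0,0],[255,88,175,0,0,0,0],[255,110,218,0,0,0,0],[255,126,249,0,0,0,0],[255,126,249,-15,0,0,0],[255,126,249,-35,0,0,0]]]}}

```text
time_s: 20.75
tool_pos: [554.9, 37.9, 74.0]
ee_rot: [-3.14, 0.0, 1.572]
force: [0.3, 0.8, -1.0]
finger_gap: 32.2
grip_force: 40.0
```

>>> {"op": "drive_tool", "data": {"plan": [[[255,0,0,-8,0,0,0],[255,0,0,-14,0,0,0],[255,0,0,-20,0,0,0],[255,0,0,-24,0,0,0],[255,0,0,-28,0,0,0],[255,0,0,-32,0,0,0],[255,0,0,-32,0,0,0]]]}}

```text
time_s: 21.62
tool_pos: [555.5, 38.1, 43.4]
ee_rot: [-3.141, -0.0, 1.571]
force: [0.8, 0.2, -0.6]
finger_gap: 32.1
grip_force: 40.0
```

>>> {"op": "drive_tool", "data": {"plan": [[[255,0,0,-3,0,0,0],[255,0,0,-6,0,0,0],[255,0,0,-8,0,0,0],[255,0,0,-9,0,0,0],[255,0,0,-9,0,0,0]]]}}

```text
time_s: 22.25
tool_pos: [555.6, 38.0, 34.6]
ee_rot: [3.142, -0.0, 1.571]
force: [0.1, 0.8, -0.6]
finger_gap: 31.9
grip_force: 40.0
```

>>> {"op": "drive_tool", "data": {"plan": [[[255,0,0,-0.5,0,0,0],[50,0,0,-0.5,0,0,0],[50,0,0,-0.5,0,0,0],[50,0,0,-0.5,0,0,0],[50,0,0,-0.5,0,0,0],[50,0,0,25,0,0,0],[50,0,0,60,0,0,0],[50,0,0,85,0,0,0]]]}}

```text
time_s: 23.25
tool_pos: [555.7, 38.0, 121.0]
ee_rot: [3.141, 0.0, 1.571]
force: [1.1, -0.6, -0.6]
finger_gap: 76.3
grip_force: 0.0
```

>>> {"op": "drive_tool", "data": {"plan": [[[50,1,-30,0,0,0,-10],[50,2,-60,0,0,0,-20],[50,3,-90,0,0,0,-30],[50,4,-120,0,0,0,-40],[50,5,-150,0,0,0,-50],[50,5,-180,0,0,0,-60],[50,5,-210,0,0,0,-70],[50,5,-239,0,0,0,-80]]]}}

```text
time_s: 24.25
tool_pos: [560.5, -202.0, 119.6]
ee_rot: [3.142, 0.0, 0.169]
force: [0.4, 0.6, -0.1]
finger_gap: 76.4
grip_force: 0.0
```

>>> {"op": "drive_tool", "data": {"plan": [[[50,0,0,0,0,0,-10],[50,0,0,-20,0,0,-10],[50,0,0,-20,0,0,-10]]]}}

```text
time_s: 24.62
tool_pos: [559.9, -200.7, 98.7]
ee_rot: [-3.141, 0.002, 0.0]
force: [0.1, 0.1, -0.3]
finger_gap: 76.5
grip_force: 0.0
```

```bash
python3 look.py w10 561,-200.7,48; python3 - <<'E'
from h import *
w=cv2.imread("pics/w10.png"); im=manip.get_image("top")[:,:,::-1]; a=cv2.resize(im[150:275,140:260],(384,400),interpolation=cv2.INTER_CUBIC)
cv2.imwrite("pics/m10.png",np.hstack([a,cv2.resize(w,(416,400),interpolation=cv2.INTER_CUBIC)]))
E
```

```text
24.625 [ 559.9 -200.7   98.7] [-3.1407e+00  2.1000e-03  3.0000e-04]
pred px [260.7 216.8]
[ 220  170   86   85 5680] [261.8 212.5] -> [ 564.2 -201.4   48. ]
```

View pics/m10.png

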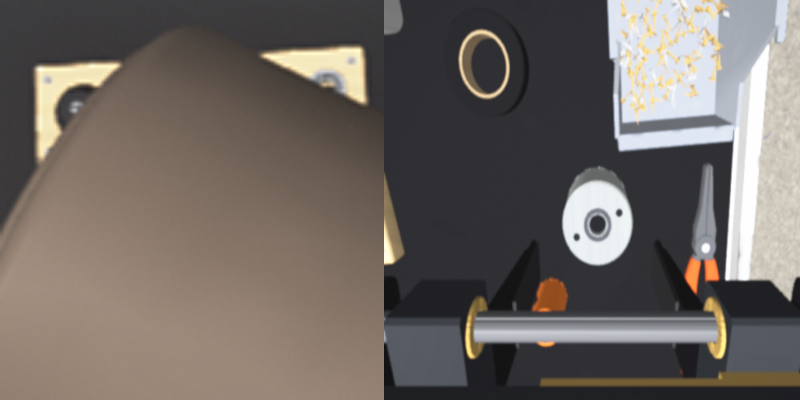

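Saw 60 has its hole at crop (597,225), within 1–2 px of the prediction. The tape, bin and pliers are clear of the fingers.

>>> {"op": "drive_tool", "data": {"plan": [[[50,1,0,-30,0,0,0],[50,1,0,-55,0,0,0],[50,1,0,-75,0,0,0],[50,1,0,-83.5,0,0,0],[50,1,0,-83.5,0,0,0],[255,1,0,-83.5,0,0,0],[255,1,0,-83.5,0,0,0],[255,1,0,-83.5,0,0,0]]]}}

```text
time_s: 25.72
tool_pos: [561.9, -201.2, 16.9]
ee_rot: [3.141, -0.001, 0.0]
force: [-0.9, -0.8, 5.8]
finger_gap: 58.6
grip_force: 40.0
```

>>> {"op": "drive_tool", "data": {"plan": [[[255,0,0,0,0,0,0],[255,0,0,0,0,0,0],[255,0,0,25,0,0,0],[255,0,0,60,0,0,0],[255,0,0,100,0,0,0],[255,0,0,100,0,0,0],[255,0,0,100,0,0,0]]]}}

```text
time_s: 26.6
tool_pos: [561.0, -200.7, 115.2]
ee_rot: [-3.141, 0.001, 0.0]
force: [0.4, -0.5, -3.0]
finger_gap: 59.0
grip_force: 40.0
```

>>> {"op": "drive_tool", "data": {"plan": [[[255,-2,40,0,0,0,10],[255,-4,85,0,0,0,20],[255,-7,130,0,0,0,30],[255,-10,180,0,0,0,40],[255,-13,230,0,0,0,50],[255,-16,280,0,0,0,60],[255,-19,330,0,0,0,70],[255,-22,380,0,0,0,80]]]}}

```text
time_s: 27.6
tool_pos: [538.6, 180.5, 114.4]
ee_rot: [-3.139, 0.001, 1.402]
force: [0.5, -0.0, -3.2]
finger_gap: 59.0
grip_force: 40.0
```

>>> {"op": "drive_tool", "data": {"plan": [[[255,-1,48,0,0,0,10],[255,-1,58,0,0,0,10],[255,-1,58,0,0,0,10],[255,-1,58,0,0,0,10]]]}}

```text
time_s: 28.1
tool_pos: [538.5, 235.9, 115.6]
ee_rot: [-3.141, 0.001, 1.569]
force: [-0.2, 0.1, -2.3]
finger_gap: 58.7
grip_force: 40.0
```

```bash
python3 look.py w11; python3 - <<'E'
from h import *
w=cv2.imread("pics/w11.png"); im=manip.get_image("top")[:,:,::-1]; a=cv2.resize(im[150:275,140:260],(384,400),interpolation=cv2.INTER_CUBIC)
cv2.imwrite("pics/m11.png",np.hstack([a,cv2.resize(w[200:340,190:336],(416,400),interpolation=cv2.INTER_CUBIC)]))
E
```

```text
28.1 [538.5 235.9 115.6] [-3.1406e+00  5.0000e-04  1.5689e+00]
```

View pics/m11.png

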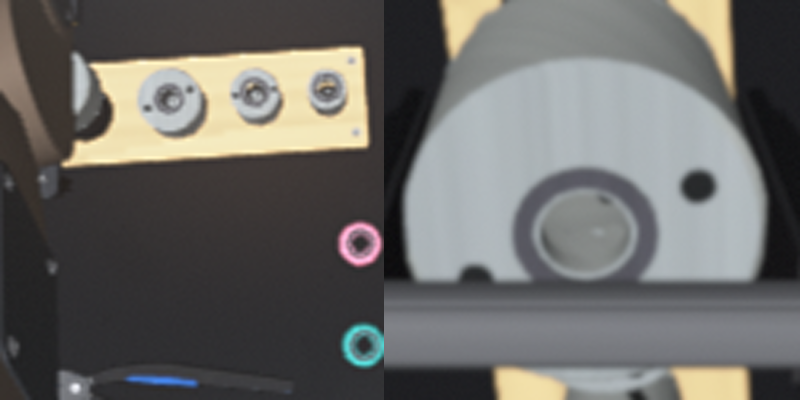

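>>> {"op": "drive_tool", "data": {"plan": [[[255,-1,1,-15,0,0,0],[255,-1,1,-35,0,0,0],[255,-1,1,-45,0,0,0],[255,-1,1,-52,0,0,0],[255,-1,1,-58,0,0,0],[255,-1,1,-64,0,0,0],[255,-1,1,-71,0,0,0],[255,-1,1,-71,0,0,0]]]}}

```text
time_s: 29.2
tool_pos: [537.4, 238.0, 44.7]
ee_rot: [-3.141, 0.0, 1.571]
force: [-0.1, 0.2, -1.7]
finger_gap: 58.5
grip_force: 40.0
```

>>> {"op": "drive_tool", "data": {"plan": [[[255,0,0,-3,0,0,0],[255,0,0,-6,0,0,0],[255,0,0,-8,0,0,0],[255,0,0,-9,0,0,0],[255,0,0,-9,0,0,0]]]}}

```text
time_s: 29.82
tool_pos: [537.6, 238.0, 36.1]
ee_rot: [3.142, 0.0, 1.571]
force: [0.5, 0.1, -2.4]
finger_gap: 58.8
grip_force: 40.0
```

>>> {"op": "drive_tool", "data": {"plan": [[[255,0,0,-1.5,0,0,0],[255,0,0,-1.5,0,0,0],[0,0,0,-1.5,0,0,0],[0,0,0,-1.5,0,0,0],[0,0,0,-1.5,0,0,0],[0,0,0,0,0,0,0],[0,0,0,30,0,0,0],[0,0,0,60,0,0,0]]]}}

```text
time_s: 30.82
tool_pos: [537.4, 238.0, 96.7]
ee_rot: [-3.141, 0.0, 1.571]
force: [0.7, -0.7, -0.1]
finger_gap: 94.8
grip_force: 0.0
```

>>> {"op": "drive_tool", "data": {"plan": [[[0,0,-40,40,0,0,0],[0,0,-80,80,0,0,0],[0,0,-120,120,0,0,0],[0,0,-120,120,0,0,0],[0,0,-120,120,0,0,0]]]}}

```text
time_s: 31.45
tool_pos: [537.3, 118.2, 215.8]
ee_rot: [-3.141, -0.0, 1.571]
force: [-0.9, 0.5, -0.4]
finger_gap: 95.2
grip_force: 0.0
```

```bash
python3 look.py w12; python3 - <<'E'
from h import *
s=manip.get_image("scene")[:,:,::-1]; w=cv2.imread("pics/w12.png")
cv2.imwrite("pics/m12.png",np.hstack([cv2.resize(s[120:300,150:330],(400,400),interpolation=cv2.INTER_CUBIC),cv2.resize(w[:,100:420],(400,480))[:400]]))
E
```

```text
31.45 [537.3 118.2 215.8] [-3.1412e+00 -1.0000e-04  1.5706e+00]
```

View pics/m12.png

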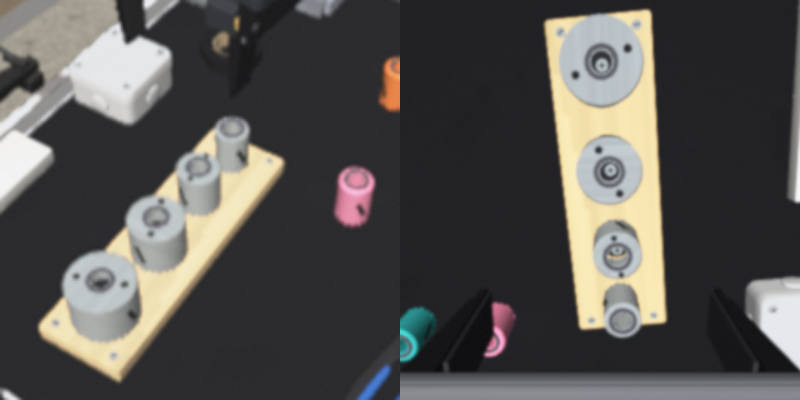

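In the scene view (left) all four saws stand upright and flat on the board, in size order. In the wrist view (right) the spigot tips show inside the back holes of 60 (602,62) and 51 (610,172). The tape wasn't touched and the gripper is clear.

```bash
python3 -c "
from workcell import manip
print(manip.finish_job())"
```

```text
the job is handed in; nothing more can be done
None
```

All four hole saws stand flat on their own spigots in size order, the tape was left untouched, and the job is handed in at about 31.5 s of the 104 s allowed; no verdict came back.

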